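# Pop the touch-latch lid of the mould-clip bin and push it wide open

## Robot

A 6-joint arm with a two-finger parallel gripper is mounted at the origin on the work surface. World frame = base frame: x ahead of the robot, y to its left, z up, the work surface at z = 0. Lengths are in mm, angles in degrees, forces in N, time in s.
With the tool pointing down it reaches from about 350 to 850 mm from the base axis. Payload 8.1 kg.
Tool frame: the origin (TCP) lies midway between the tips of the shut fingers; the grasp point (between the pads) lies hold_point_z behind it (hold_point_z is the distance from the TCP to the grasp point, in mm); z points along the fingers, x is the direction in which the jaws open and shut, and the axes are right-handed (so a half turn about z gives the same grasp; the last joint's range is limited). The gripper opens to 85 mm and grips with 20 to 120 N. Pads are 22 mm wide; open, the fingers measure 114 mm over their backs; the gripper's body (76 mm by 85 mm) begins 54 mm behind the grasp point. The pads swing forward as they close: fully open they stand 13 mm farther back than shut.
Start: joints at [-82.128, 7.471, 85.268, -0, 87.261, -4.893], TCP at [132.597, -585.169, 231.292] pointing down, gripper open.
Joint ranges: [-169.43, 169.43], [-51.17, 129.36], [1.28, 143.12], [-76.62, 256.62], [0, 156.53], [-152.29, 152.29]. Speed limits (degrees/s): [136.94, 136.94, 159.86, 180, 180, 180].

## Interface

Orientations are given as [roll, pitch, yaw] about the fixed x, y, z axes, in that order (R = Rz(yaw) Ry(pitch) Rx(roll)).
In Python, from bench import * gives the robot as it stands.
- The arm moves only by the shell command python3 -m pendant 'ROWS' [OPENING] [FORCE]. ROWS is JSON, a list that holds one entry, the list of rows, each a list of 4 numbers: the shift along the tool's x, y, z normalised to -1 to 1, where 1 is 0.02 m, then the turn about the tool's z normalised to -1 to 1, where 1 is 0.08 rad. A call has exactly 10 rows; each row shifts and turns the pose as measured when the row begins, along the tool's axes as they then stand; what a row does not reach is not made up. A row lasts 1/12 s, in which the tool goes at most 41.7 mm and 7.16 degrees, less where a joint would pass 70% of its speed; a pose out of reach is approached as far as the arm can. A call with a number of a shift or a turn outside -1 to 1 is refused whole. A call with a gripper value outside its range is refused whole. OPENING is the gripper's target within -1 to 1 (fully open at 1, half-way at 0, shut at -1), set as the call begins (- or left out, the last holds). The fingers move at their own pace and stop on an object; FORCE is the grip in N (left out, the last holds). Time passes only in rows, so rows that do not move let the fingers close, or fill a call up. It gives the time, the measured TCP pose, the force and the opening at its end, in the units of the state.
- sense(): the state, without advancing time (a new reading comes with each control period).
- snapshot(name): name is "scene" or "top" or "wrist"; returns the picture (480x640x3 uint8, red, green, blue); there is no depth.
- calibration(name): a dict with "mtx" (3x3 intrinsics, pixels), "world_to_cam" (4x4, takes a point from world to camera coordinates); the wrist camera has in their place "hand_eye" (4x4, takes a point from camera to tool coordinates, whose origin is the TCP and whose axes are the tool frame's). Camera axes: x right, y down, z forward; pixel columns grow to the right and rows downward; lengths in mm; the calibration is good to about 2 mm. The wrist camera is an equidistant fisheye: a pixel r from the principal point sees the ray r / f radians off the axis. A picture is of the moment at which its call begins: read the wrist's pose just before it. calibration takes no time and is no camera call.
- hand_in(): hands the job in, once; it reports no verdict.
The state is a dict: "time": time; "joint_pos": joint angles; "qd": joint speeds; "joint_efforts": joint torques, N m; "tool_pos": TCP position; "tcp_rot": TCP orientation; "ft_force": force on the tool from outside, world axes, zero at the start; "wrist_torque": the same for the moment, N m; "finger_gap": finger opening in mm.
Only numpy, scipy, OpenCV 4.12 (cv2) and the standard library are available. Lean on these libraries where they do the work, as an engineer would, in place of code of your own. Each camera call takes 0.05 s, during which the arm holds its last target.

## Task

Three steel bins with touch-latch lids stand on the chocolate counter; open the largest one, the mould-clip bin. Press the front edge of its lid down with a fingertip and let go so that the catch releases and the lid springs ajar by itself, then push the lid up and over from below with the fingers until it leans back wide open on its own, and take the hand away. Do not lift, tip or shove the bin, leave the two smaller bins shut, and leave the moulds, bowl, knife and jar where they lie.

Things in the scene. Friction and masses are not known exactly. Their poses are not given: they have to be found in the camera images.
- clip_bin: The larger bin, loose on the counter (about 2 to 3.4 kg with its lid): open steel box 140 mm deep (x) by 170 mm wide (y), 85 mm high, walls 5 mm. Origin at the centre of its underside; its z is up, its front (the side of the lid's free edge) faces its own -x and the hinge is along its +x rim. It may stand left, right or in the middle of the row, turned by up to about 0.3 rad.
- clip_lid (a joint): Hinge angle of the larger lid (rad): 0 latched shut (level), -0.03 pressed fully down, about 0.6 sprung ajar, 1.57 upright, 2.1 leaning back on its stop. A spring carries the released lid to 0.6 and holds it there; beyond that it swings freely, falls back to 0.6 if let go before upright, and stays open once past upright.
- clip_lid_hinge (a point): Point on the larger lid's hinge axis, mid-width, at the height of the lid's underside, 91 mm above the counter. The axis is the bin's y.
- clip_lid_press (a point): Where to press: on the top face of the larger lid, mid-width, 22 mm behind the free front edge, 130 mm from the hinge; moves with the lid. 98 mm above the counter when shut. Pressed down about 3 mm or more here (about 5 N; it stops at about 4 mm) and then released, the catch lets go; it cannot be pried.
- clip_lid_edge (a point): Middle of the lower front (free) edge of the larger lid, 152 mm from the hinge, moves with the lid. The lid is a steel sheet 152 mm deep, 176 mm wide, 6 mm thick (a 1.4 mm raised panel on top), about 0.25 kg, and overhangs the bin's front by 12 mm. Its underside is bare but for a 22 mm long catch tongue near its -y side, 34 mm in from the edge.
- nut_bin: One of the two smaller bins (alike), loose, to be left alone: same make, 120 mm deep (x) by 100 mm wide (y), 85 mm high, lid 132 x 106 mm. Origin at the centre of its underside; front faces its own -x.
- nut_lid (a joint): Hinge angle of the lid of nut_bin (rad): 0 latched shut; it too springs ajar if pressed.
- cup_bin: The other smaller bin, loose, to be left alone: same size and make as nut_bin. Origin at the centre of its underside; front faces its own -x.
- cup_lid (a joint): Hinge angle of the lid of cup_bin (rad): 0 latched shut; it too springs ajar if pressed.
- mould_mid: Loose mould half, 150 x 72 mm plate with a rounded rabbit shape, about 50 mm high, lying flat; origin at the centre of its underside. Bystander. Steel; lies beyond the bins, in the middle.
- mould_back_l: Loose mould half, 150 x 72 mm plate with a rounded rabbit shape, about 50 mm high, lying flat; origin at the centre of its underside. Bystander. Filled with chocolate; lies beyond the bins, to the left.
- mould_back_r: Loose mould half, 150 x 72 mm plate with a rounded rabbit shape, about 50 mm high, lying flat; origin at the centre of its underside. Bystander. Filled with chocolate; lies beyond the bins, to the right.
- mould_side: Loose mould half, 150 x 72 mm plate with a rounded rabbit shape, about 50 mm high, lying flat; origin at the centre of its underside. Bystander. Filled with chocolate; lies at the right-hand side.
- bowl: Small steel bowl, 72 mm across, 45 mm high; origin at the centre of its underside. Bystander in front of the bins.
- palette_knife: Palette knife 260 mm long, 20 mm high, lying at the right beside the bins, pointing away from the robot; origin at its middle, underneath. Bystander.
- jar: Closed jar, 68 mm across, 100 mm high, at the left; origin at the centre of its underside. Bystander.

How it is judged (in metres and radians):
On the way, in this order (a step that is already met when the one before it is completed fails the run):
1. the larger lid has been pressed, has sprung ajar and stands there with no finger on the bin (value of joint clip_lid between 0.45 and 0.8 rad and contact force between the fingers and clip_bin below 0.3 N), for 0.2 s.
2. the larger lid has been pushed past upright (value of joint clip_lid above 1.6 rad), for 0.1 s.
At the end, for the whole second after the job is handed in: The larger lid leans back at more than 1.7 rad and is still; its bin stands flat and at rest within 25 mm of its start; the two smaller lids are shut (under 0.05 rad); the smaller bins and every bystander are within 30 mm of where they started (value of joint clip_lid above 1.7 rad and velocity of joint clip_lid between -0.1 and 0.1 rad/s and value of joint each of nut_lid, cup_lid below 0.05 rad and distance of clip_bin from where it was at the start of the episode below 0.025 m and distance of each of nut_bin, cup_bin, mould_mid, mould_back_l, mould_back_r, mould_side, bowl, palette_knife, jar from where it was at the start of the episode below 0.03 m and angle between clip_bin's own z axis and vertical below 0.05 rad and linear speed of clip_bin below 0.02 m/s); the robot touches nothing.
It fails at once if the larger bin was lifted, tipped (over 0.15 rad) or shoved more than 25 mm (distance of clip_bin from where it was at the start of the episode above 0.025 m or height (world z) of clip_bin above 0.012 m or angle between clip_bin's own z axis and vertical above 0.15 rad).
It fails at once if a smaller bin was opened, or shoved more than 30 mm (value of joint any of nut_lid, cup_lid above 0.15 rad or distance of any of nut_bin, cup_bin from where it was at the start of the episode above 0.03 m).
It fails at once if a mould, the bowl, the knife or the jar was moved more than 30 mm (distance of any of mould_mid, mould_back_l, mould_back_r, mould_side, bowl, palette_knife, jar from where it was at the start of the episode above 0.03 m).
It also fails if it takes over 48 s, if anything falls off the work surface, if the arm or the gripper's body presses on something with over 40 N, if the wrist force passes 120 N, or if a joint passes its speed limit or range.

## Working session

There is one attempt and no reset: what is moved stays moved. The work goes in short steps, Python scripts to look and compute and a shell command to move; the robot and the scene stay as the last step left them, time stands still between calls to the robot, and variables do not carry over. Pictures are saved under pics/ and viewed, and the job is handed in when it is done.

```bash
ls; mkdir -p pics; python3 - <<'E'
from bench import *
import cv2
print(sense())
for n in ("scene","top"):
    im=snapshot(n); cv2.imwrite(f"pics/{n}0.png",im[:,:,::-1]); print(n,calibration(n))
print(calibration("wrist"))
E
```

```text
pics
{'time': 0.0, 'joint_pos': array([-8.21278539e+01,  7.51436893e+00,  8.53287759e+01, -1.80969148e-03,
        8.72608245e+01, -4.89343687e+00]), 'qd': array([ 0.12882077, -0.06125806,  0.10000273, -0.01689279,  0.0423152 ,
       -0.00644829]), 'joint_efforts': array([-1.82962889e-03, -5.69400001e+01, -5.00547159e+01, -5.72093431e-04,
        1.43607278e-02,  1.17686452e-05]), 'tool_pos': array([ 132.51003816, -584.63084088,  230.25695249]), 'tcp_rot': array([-1.79992932e+02,  1.03744535e-01, -7.72343225e+01]), 'ft_force': array([-0.77951109, -0.52226595,  0.10459958]), 'wrist_torque': array([0.03445562, 0.01352798, 0.00952798]), 'finger_gap': 85.56421926338417}
scene {'mtx': array([[449.6665748 ,   0.        , 317.29302466],
       [  0.        , 449.6665748 , 244.17985911],
       [  0.        ,   0.        ,   1.        ]]), 'world_to_cam': array([[-3.11719735e-01,  9.50157442e-01,  5.62513296e-03,
         2.05797662e+02],
       [ 5.33654194e-01,  1.79968880e-01, -8.26331897e-01,
        -2.23169025e+02],
       [-7.86157751e-01, -2.54582084e-01, -5.63155355e-01,
         1
[... 444 characters left out ...]
34711e+02],
       [ 1.74280769e-01, -4.85140905e-03, -9.84684049e-01,
         1.41701439e+03],
       [ 0.00000000e+00,  0.00000000e+00,  0.00000000e+00,
         1.00000000e+00]])}
{'mtx': array([[371.64829954,   0.        , 315.45409937],
       [  0.        , 371.64829954, 240.39468008],
       [  0.        ,   0.        ,   1.        ]]), 'hand_eye': array([[ 9.99999815e-01,  2.38049842e-04, -5.59642763e-04,
         1.40558883e-01],
       [-4.90170375e-05,  9.48765530e-01,  3.15980958e-01,
        -8.02363228e+01],
       [ 6.06188980e-04, -3.15980872e-01,  9.48765367e-01,
        -1.42162858e+02],
       [ 0.00000000e+00,  0.00000000e+00,  0.00000000e+00,
         1.00000000e+00]])}
```

View pics/scene0.png

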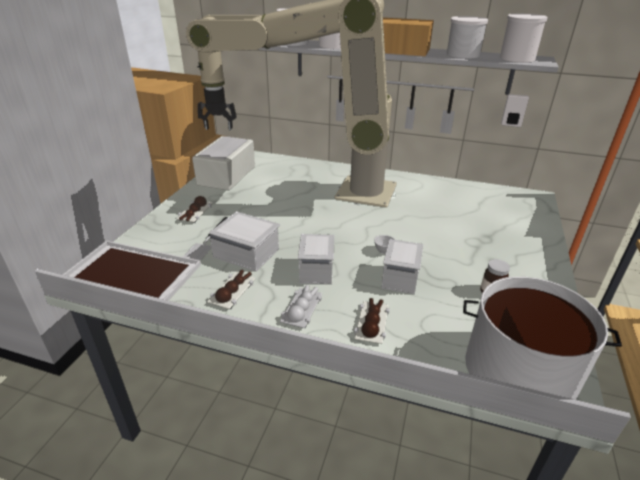

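View pics/top0.png

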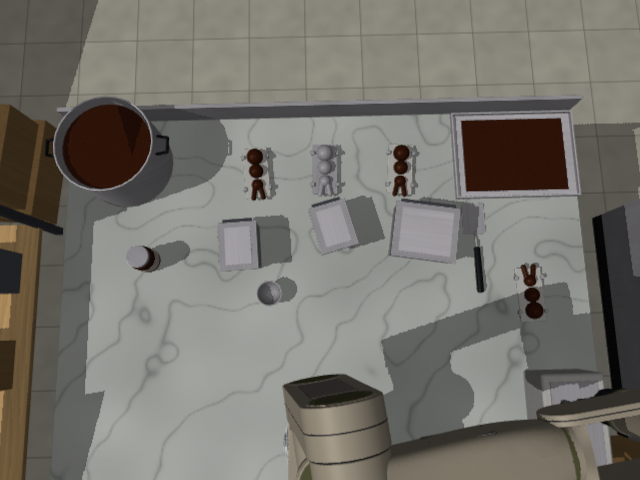

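```bash
python3 - <<'E'
import cv2
im=cv2.imread("pics/top0.png")[140:340,200:470]
cv2.imwrite("pics/top0c.png",cv2.resize(im,None,fx=2.95,fy=2.95,interpolation=cv2.INTER_CUBIC))
E
```

```text
(no output)
```

View pics/top0c.png

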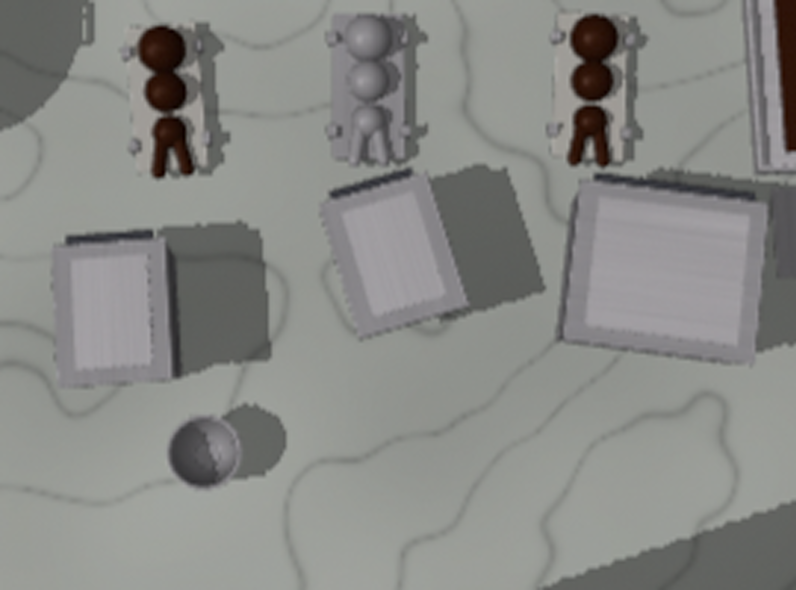

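The top view shows the clip bin at the right. In the crop, its lid corners are FL (562,340), FR (752,363), BR (770,200) and BL (583,180). The knife lies to its right, and mould_back_r is just behind it.

```bash
cat > h.py <<'E'
import numpy as np
from bench import *
def ray(n,u,v,z):
    c=calibration(n);K=c["mtx"];T=c["world_to_cam"];R=T[:3,:3];t=T[:3,3]
    o=-R.T@t;d=R.T@np.linalg.solve(K,[u,v,1]);return o+d*(z-o[2])/d[2]
def proj(n,p):
    c=calibration(n);q=c["world_to_cam"][:3]@np.append(p,1);q=c["mtx"]@q;return q[:2]/q[2]
E
python3 - <<'E'
from h import *
pts=[(562,340),(752,363),(770,200),(583,180)]
P=[ray("top",200+u/2.95,140+v/2.95,97) for u,v in pts]
for p in P: print(p.round(1))
FL,FR,BR,BL=P
print([np.linalg.norm(a-b).round(1) for a,b in((FL,FR),(BL,BR),(FL,BL),(FR,BR))])
for a,b in((FR,FL),(BR,BL)): d=b-a; print(np.degrees(np.arctan2(-d[0],d[1])))
for a,b in((FR,BR),(FL,BL)): d=b-a; print(np.degrees(np.arctan2(d[1],d[0])))
E
```

```text
[ 495.7 -181.9   97. ]
[ 470.1 -353.8   97. ]
[ 621.5 -381.    97. ]
[ 645.  -208.6   97. ]
[np.float64(173.8), np.float64(174.0), np.float64(151.7), np.float64(153.8)]
-8.47294230787838
-7.77864596544328
-10.189086645547668
-10.127480195677917
```

```bash
cat > plan.py <<'E'
from h import *
import sys
def plan(tx,ty,tz,yaw,n,m=10):
    s=sense();p=s["tool_pos"];y0=s["tcp_rot"][2]
    d=np.array([tx,ty,tz])-p; dy=(yaw-y0+180)%360-180
    if len(sys.argv)>6: dy=dy+360 if dy<0 else dy
    st=d/n; sy=dy/n
    print(p.round(1),y0.round(1),"turn",dy)
    out=[]
    for i in range(min(m,n)):
        a=np.radians(y0+sy*i);c,q=np.cos(a),np.sin(a)
        out.append([round(float(v),2) for v in ((st[0]*c+st[1]*q)/20,(st[0]*q-st[1]*c)/20,-st[2]/20,-np.radians(sy)/.08)])
    print(out)
plan(*map(float,sys.argv[1:5]),int(sys.argv[5]))
E
python3 plan.py 504.7 -272.9 180 81 36
```

```text
[ 132.5 -584.7  230.3] -77.2 turn 158.23618485648547
[[-0.31, -0.6, 0.07, -0.96], [-0.26, -0.62, 0.07, -0.96], [-0.21, -0.64, 0.07, -0.96], [-0.16, -0.65, 0.07, -0.96], [-0.11, -0.66, 0.07, -0.96], [-0.06, -0.67, 0.07, -0.96], [-0.01, -0.67, 0.07, -0.96], [0.04, -0.67, 0.07, -0.96], [0.09, -0.67, 0.07, -0.96], [0.14, -0.66, 0.07, -0.96]]
```

```bash
python3 -m pendant '[[[-0.3,-0.6,0,-0.95],[-0.25,-0.6,0,-0.95],[-0.2,-0.65,0,-0.95],[-0.15,-0.65,0,-0.95],[-0.1,-0.65,0,-0.95],[-0.05,-0.65,0,-0.95],[0,-0.65,0,-0.95],[0.05,-0.65,0,-0.95],[0.1,-0.65,0,-0.95],[0.15,-0.65,0,-0.95]]]' -1 20
python3 plan.py 504.7 -272.9 180 81 28
```

```text
time: 0.93
tool_pos: [235.0, -494.9, 224.1]
tcp_rot: [-179.5, 0.6, -32.0]
ft_force: [-0.3, 0.3, 0.3]
finger_gap: 0.2
[ 235.  -494.9  224.1] -32.0 turn 113.04398734234053
[[0.2, -0.59, 0.08, -0.88], [0.24, -0.58, 0.08, -0.88], [0.28, -0.56, 0.08, -0.88], [0.32, -0.54, 0.08, -0.88], [0.35, -0.51, 0.08, -0.88], [0.39, -0.49, 0.08, -0.88], [0.42, -0.46, 0.08, -0.88], [0.45, -0.43, 0.08, -0.88], [0.48, -0.39, 0.08, -0.88], [0.51, -0.36, 0.08, -0.88]]
```

```bash
python3 -m pendant '[[[0.2,-0.65,0,-1],[0.25,-0.6,0,-1],[0.3,-0.6,0,-1],[0.35,-0.6,0,-1],[0.4,-0.55,0,-1],[0.45,-0.5,0,-1],[0.5,-0.45,0,-1],[0.5,-0.45,0,-1],[0.55,-0.4,0,-1],[0.55,-0.35,0,-1]]]'
python3 plan.py 504.7 -272.9 180 81 16
```

```text
time: 1.77
tool_pos: [339.1, -398.1, 219.5]
tcp_rot: [-178.7, 0.1, 16.1]
ft_force: [0.6, -0.1, 1.2]
finger_gap: 0.1
[ 339.1 -398.1  219.5] 16.1 turn 64.85287430043053
[[0.61, -0.23, 0.12, -0.88], [0.62, -0.19, 0.12, -0.88], [0.63, -0.14, 0.12, -0.88], [0.64, -0.1, 0.12, -0.88], [0.65, -0.05, 0.12, -0.88], [0.65, -0.01, 0.12, -0.88], [0.65, 0.04, 0.12, -0.88], [0.64, 0.08, 0.12, -0.88], [0.64, 0.13, 0.12, -0.88], [0.62, 0.17, 0.12, -0.88]]
```

```bash
python3 -m pendant '[[[0.6,-0.25,0,-0.95],[0.6,-0.2,0,-0.95],[0.65,-0.15,0,-0.95],[0.65,-0.1,0,-0.95],[0.65,-0.05,0,-0.95],[0.65,0,0,-0.95],[0.65,0.05,0,-0.95],[0.65,0.1,0,-0.95],[0.65,0.15,0,-0.95],[0.65,0.2,0,-0.95]]]'
python3 plan.py 504.7 -272.9 180 81 7
```

```text
time: 2.6
tool_pos: [443.4, -307.8, 215.1]
tcp_rot: [-178.5, -1.0, 62.0]
ft_force: [0.0, -0.3, 0.6]
finger_gap: -0.2
[ 443.4 -307.8  215.1] 62.0 turn 19.039449968978545
[[0.43, 0.27, 0.25, -0.59], [0.41, 0.29, 0.25, -0.59], [0.4, 0.31, 0.25, -0.59], [0.38, 0.33, 0.25, -0.59], [0.37, 0.34, 0.25, -0.59], [0.35, 0.36, 0.25, -0.59], [0.33, 0.38, 0.25, -0.59]]
```

```bash
python3 -m pendant '[[[0.45,0.3,0.3,-0.65],[0.4,0.3,0.3,-0.65],[0.4,0.3,0.3,-0.65],[0.4,0.35,0.3,-0.65],[0.35,0.35,0.3,-0.6],[0.35,0.4,0.3,-0.6],[0.3,0.4,0.3,-0.6],[0,0,0.3,0],[0,0,0,0],[0,0,0,0]]]'
python3 - <<'E'
from h import *
import cv2
s=sense();print(s["tool_pos"],s["tcp_rot"],s["ft_force"])
for n in ("wrist","top"): cv2.imwrite(f"pics/{n}1.png",snapshot(n)[:,:,::-1])
im=cv2.imread("pics/top1.png")[140:340,300:570]
cv2.imwrite("pics/top1c.png",cv2.resize(im,None,fx=2.95,fy=2.95,interpolation=cv2.INTER_CUBIC))
E
python3 plan.py 504.7 -272.9 140 81 7
```

```text
time: 3.43
tool_pos: [507.5, -265.3, 160.2]
tcp_rot: [-178.6, -1.7, 83.5]
ft_force: [-0.4, -0.2, 0.5]
finger_gap: 0.2
[ 507.47379541 -265.32516769  160.19954835] [-178.5524956    -1.72302614   83.48941399] [-0.42545195 -0.16144172  0.50471351]
[ 507.3 -265.6  160.5] 83.5 turn -2.47341360362924
[[-0.05, -0.01, 0.15, 0.08], [-0.05, -0.01, 0.15, 0.08], [-0.05, -0.01, 0.15, 0.08], [-0.05, -0.01, 0.15, 0.08], [-0.05, -0.01, 0.15, 0.08], [-0.05, -0.01, 0.15, 0.08], [-0.05, -0.01, 0.15, 0.08]]
```

View pics/wrist1.png

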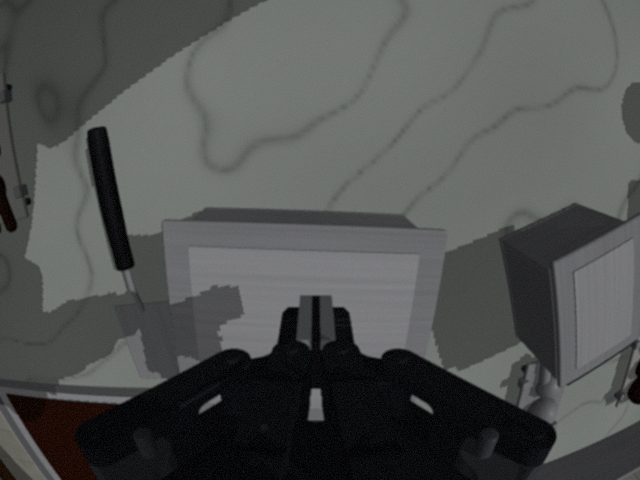

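View pics/top1c.png

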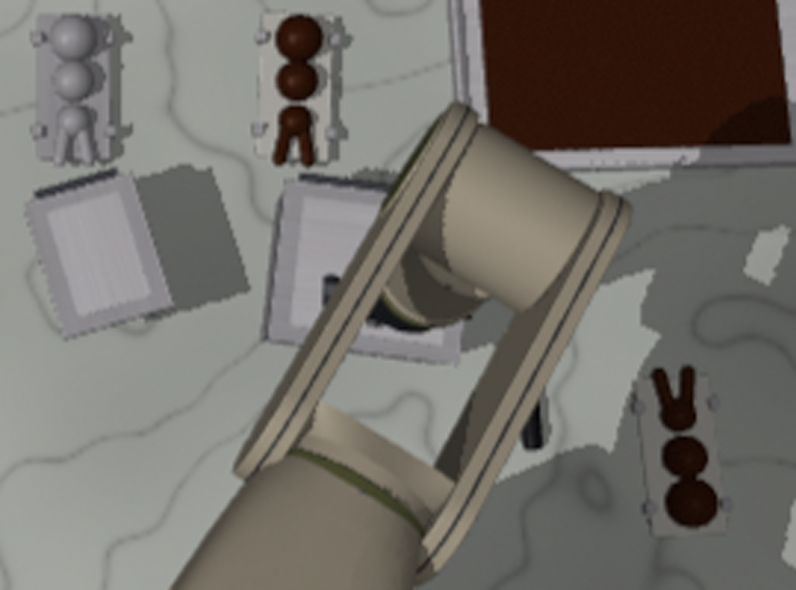

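```bash
cat >> h.py <<'E'
from scipy.spatial.transform import Rotation as Ro
def wray(u,v,z,pos,rot):
    c=calibration("wrist");K=c["mtx"];H=c["hand_eye"]
    x=(u-K[0,2]);y=(v-K[1,2]);r=np.hypot(x,y);th=r/K[0,0]
    d=np.array([np.sin(th)*x/r,np.sin(th)*y/r,np.cos(th)])
    R=Ro.from_euler("xyz",rot,degrees=True).as_matrix()
    o=R@H[:3,3]+pos;d=R@H[:3,:3]@d
    return o+d*(z-o[2])/d[2]
E
python3 - <<'E'
from h import *
a=[507.47379541,-265.32516769,160.19954835];r=[-178.5524956,-1.72302614,83.48941399]
R=wray(163,222,97,a,r);L=wray(446,230,97,a,r);d=L-R
print(R,L,np.linalg.norm(d),np.degrees(np.arctan2(-d[0],d[1])),(L+R)/2)
E
```

```text
[ 469.82809277 -351.71989125   97.        ] [ 495.72635435 -182.17649127   97.        ] 171.51001261929716 -8.684966831467959 [ 482.77722356 -266.94819126   97.        ]
```

The wrist view shows the lid's front corners at (163,222) and (446,230), which agrees with the top view to about 2 mm. I'll descend now.

```bash
python3 -m pendant '[[[-0.05,0,0.4,0.1],[-0.05,0,0.4,0.1],[-0.05,0,0.4,0.1],[-0.05,0,0.4,0.1],[-0.05,0,0.4,0],[0,0,0.3,0],[0,0,0.2,0],[0,0,0,0],[0,0,0,0],[0,0,0,0]]]'
python3 plan.py 504.7 -271.4 102 81 7
```

```text
time: 4.37
tool_pos: [503.8, -270.7, 105.1]
tcp_rot: [-178.5, -1.6, 81.2]
ft_force: [0.8, -0.2, -0.3]
finger_gap: 0.1
[ 503.8 -270.7  105.1] 81.2 turn -0.1577149541112135
[[-0.0, 0.01, 0.02, 0.0], [-0.0, 0.01, 0.02, 0.0], [-0.0, 0.01, 0.02, 0.0], [-0.0, 0.01, 0.02, 0.0], [-0.0, 0.01, 0.02, 0.0], [-0.0, 0.01, 0.02, 0.0], [-0.0, 0.01, 0.02, 0.0]]
```

```bash
python3 -m pendant '[[[0,0,0.1,0],[0,0,0.1,0],[0,0,0.1,0],[0,0,0.05,0],[0,0,0.05,0],[0,0,0.05,0],[0,0,0.05,0],[0,0,0,0],[0,0,0,0],[0,0,0,0]]]'
```

```text
time: 5.2
tool_pos: [505.2, -271.1, 96.7]
tcp_rot: [-178.7, -1.5, 81.2]
ft_force: [-0.1, 0.1, 0.5]
finger_gap: -0.1
```

```bash
python3 -m pendant '[[[0,0,0.05,0],[0,0,0.05,0],[0,0,0.05,0],[0,0,0.05,0],[0,0,0.05,0],[0,0,0,0],[0,0,0,0],[0,0,0,0],[0,0,0,0],[0,0,0,0]]]'
```

```text
time: 6.03
tool_pos: [505.1, -271.2, 94.0]
tcp_rot: [-178.7, -1.5, 81.2]
ft_force: [-2.0, 1.6, 4.7]
finger_gap: 0.2
```

```bash
python3 -m pendant '[[[0,0,0.1,0],[0,0,0.1,0],[0,0,0.1,0],[0,0,0.1,0],[0,0,0.1,0],[0,0,0.1,0],[0,0,0.1,0],[0,0,0.1,0],[0,0,0.1,0],[0,0,0.1,0]]]'
```

```text
time: 6.87
tool_pos: [505.3, -271.4, 93.1]
tcp_rot: [-178.8, -1.4, 81.3]
ft_force: [-9.8, 5.1, 20.8]
finger_gap: -0.2
```

```bash
python3 -m pendant '[[[0,0,-1,0],[0,0,-1,0],[0,0,-1,0],[0,-0.5,-1,0],[0,-0.5,-1,0],[0,-0.5,-1,0],[0,-1,0,0],[0,-1,0,0],[0,0,0,0],[0,0,0,0]]]'
python3 - <<'E'
from h import *
import cv2
s=sense();print(s["tool_pos"],s["tcp_rot"],s["ft_force"])
for n in ("wrist","scene"): cv2.imwrite(f"pics/{n}2.png",snapshot(n)[:,:,::-1])
im=cv2.imread("pics/scene2.png")[160:340,130:400]
cv2.imwrite("pics/scene2c.png",cv2.resize(im,None,fx=2.9,fy=2.9,interpolation=cv2.INTER_CUBIC))
E
```

```text
time: 7.7
tool_pos: [436.6, -263.8, 216.3]
tcp_rot: [-178.8, -1.4, 81.3]
ft_force: [0.2, -0.1, 0.6]
finger_gap: -0.1
[ 436.62474401 -263.75230958  216.25141916] [-178.84433307   -1.39688523   81.32150871] [ 0.19793355 -0.05187242  0.55001636]
```

View pics/scene2c.png

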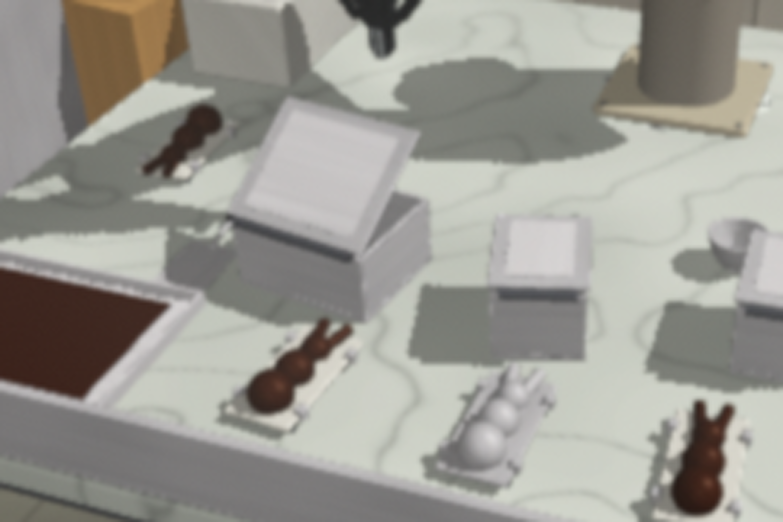

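View pics/wrist2.png

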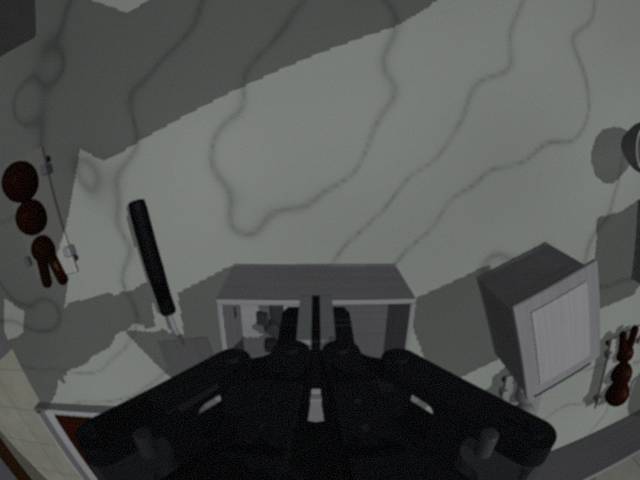

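The catch released. In the scene crop the lid stands ajar at about 0.6 rad with its free edge towards the robot, and the wrist view looks into the bin below it. The bin hasn't moved. Next I lower the fingertip in front of the edge.

```bash
python3 -m pendant '[[[0,0,0,0],[0,0,0,0],[0,0,0.4,0],[0,0,0.6,0],[0,0,0.6,0],[0,0,0.6,0],[0,0,0.6,0],[0,0,0.5,0],[0,0,0,0],[0,0,0,0]]]'
python3 plan.py 494 -270 145 81.2 10
```

```text
time: 8.63
tool_pos: [435.4, -259.4, 136.7]
tcp_rot: [-178.4, -1.7, 81.4]
ft_force: [-0.0, -0.5, 0.5]
finger_gap: 0.2
[ 435.4 -259.4  136.7] 81.4 turn -0.23526654616017595
[[-0.01, 0.3, -0.04, 0.01], [-0.01, 0.3, -0.04, 0.01], [-0.01, 0.3, -0.04, 0.01], [-0.01, 0.3, -0.04, 0.01], [-0.01, 0.3, -0.04, 0.01], [-0.01, 0.3, -0.04, 0.01], [-0.01, 0.3, -0.04, 0.01], [-0.01, 0.3, -0.04, 0.01], [-0.01, 0.3, -0.04, 0.01], [-0.01, 0.3, -0.04, 0.01]]
```

```bash
python3 -m pendant '[[[0,0.4,-0.05,0],[0,0.4,-0.05,0],[0,0.4,-0.05,0],[0,0.4,-0.05,0],[0,0.3,-0.05,0],[0,0.3,-0.05,0],[0,0.3,-0.05,0],[0,0.3,-0.05,0],[0,0.2,-0.05,0],[0,0.2,-0.05,0]]]'
```

```text
time: 9.47
tool_pos: [503.8, -270.8, 149.2]
tcp_rot: [-178.1, -1.6, 81.4]
ft_force: [-18.7, 4.2, 14.5]
finger_gap: -0.1
```

The force is 19 N back and 14.5 N up, so the edge is dragging by friction as the lid tries to rise past the finger. I'll back off, check the bin, and follow the edge's upward arc instead.

```bash
python3 -m pendant '[[[0,-0.3,0,0],[0,-0.3,0,0],[0,-0.3,0.1,0],[0,-0.2,0.1,0],[0,0,0.1,0],[0,0,0,0],[0,0,0,0],[0,0,0,0],[0,0,0,0],[0,0,0,0]]]'
python3 - <<'E'
from h import *
import cv2
s=sense();print(s["tool_pos"],s["tcp_rot"],s["ft_force"])
cv2.imwrite(f"pics/wrist3.png",snapshot("wrist")[:,:,::-1])
cv2.imwrite(f"pics/scene3.png",snapshot("scene")[:,:,::-1])
im=cv2.imread("pics/scene3.png")[160:340,130:400]
cv2.imwrite("pics/scene3c.png",cv2.resize(im,None,fx=2.9,fy=2.9,interpolation=cv2.INTER_CUBIC))
E
```

```text
time: 10.3
tool_pos: [481.2, -267.2, 143.7]
tcp_rot: [-178.1, -1.6, 81.4]
ft_force: [0.3, -0.1, 0.2]
finger_gap: -0.1
[ 481.1946818  -267.21318293  143.65603429] [-178.06636223   -1.60281976   81.42099539] [ 0.27151418 -0.06018286  0.20428847]
```

View pics/scene3c.png

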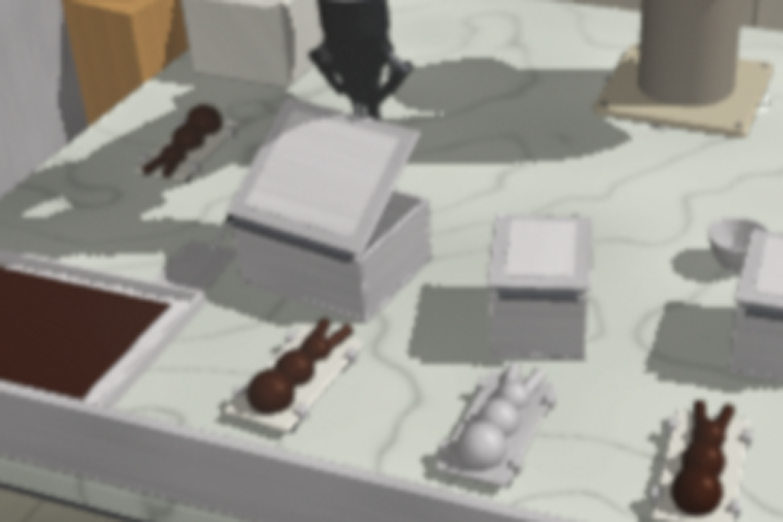

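View pics/wrist3.png

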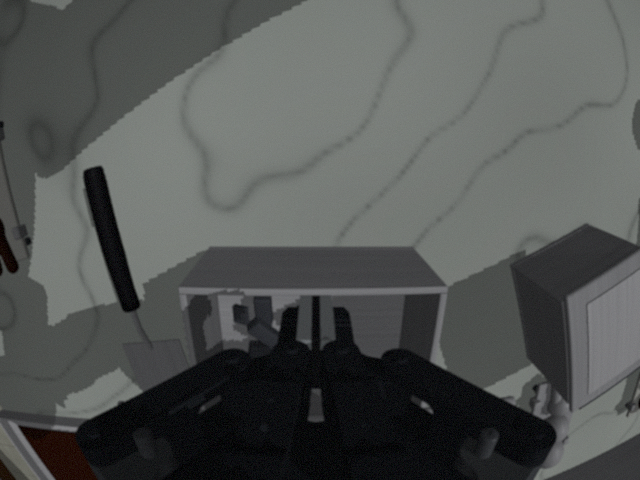

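```bash
python3 -m pendant '[[[0,0.2,0.4,0],[0,0.2,0.4,0],[0,0.2,0,0],[0,0.25,-0.35,0],[0,0.25,-0.4,0],[0,0.25,-0.4,0],[0,0.25,-0.4,0],[0,0.25,-0.4,0],[0,0.3,-0.4,0],[0,0.3,-0.35,0]]]'
```

```text
time: 11.23
tool_pos: [534.6, -275.9, 182.2]
tcp_rot: [-177.9, -1.7, 81.4]
ft_force: [0.8, 0.2, -0.4]
finger_gap: -0.2
```

```bash
python3 - <<'E'
from h import *
import cv2
s=sense();print(s["tool_pos"],s["tcp_rot"],s["ft_force"])
cv2.imwrite(f"pics/scene4.png",snapshot("scene")[:,:,::-1])
print(sense()["ft_force"])
im=cv2.imread("pics/scene4.png")[130:310,130:400]
cv2.imwrite("pics/scene4c.png",cv2.resize(im,None,fx=2.9,fy=2.9,interpolation=cv2.INTER_CUBIC))
E
```

```text
[ 534.61594916 -275.9101085   182.18757124] [-177.88716432   -1.66828241   81.41344837] [ 0.78211032  0.1555253  -0.41625782]
[-0.37700503  0.49578157  1.99659604]
```

View pics/scene4c.png

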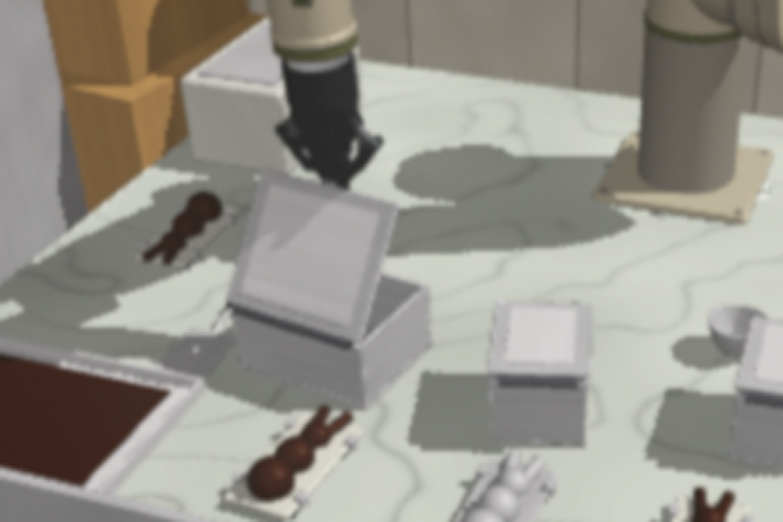

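```bash
python3 -m pendant '[[[0,0.35,-0.32,0],[0,0.35,-0.3,0],[0,0.4,-0.27,0],[0,0.4,-0.25,0],[0,0.4,-0.2,0],[0,0.4,-0.15,0],[0,0.4,-0.1,0],[0,0.4,-0.05,0],[0,0.4,0,0],[0,0.4,0,0]]]'
python3 - <<'E'
from h import *
import cv2
cv2.imwrite(f"pics/scene5.png",snapshot("scene")[:,:,::-1])
im=cv2.imread("pics/scene5.png")[130:310,130:400]
cv2.imwrite("pics/scene5c.png",cv2.resize(im,None,fx=2.9,fy=2.9,interpolation=cv2.INTER_CUBIC))
E
```

```text
time: 12.12
tool_pos: [623.3, -291.1, 227.5]
tcp_rot: [-178.9, -1.3, 81.5]
ft_force: [-0.2, 0.2, 0.4]
finger_gap: 0.1
```

View pics/scene5c.png

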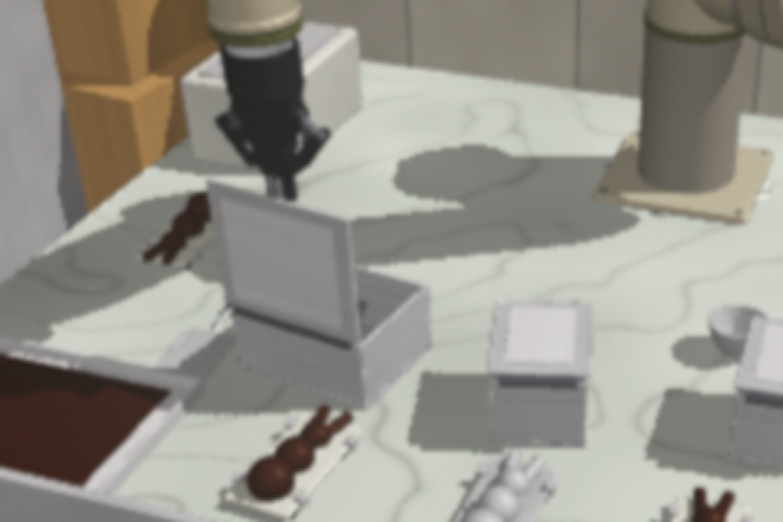

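```bash
python3 -m pendant '[[[0,0.2,0.2,0],[0,0.3,0.2,0],[0,0.3,0.1,0],[0,0.3,0.1,0],[0,0.3,0.1,0],[0,0.3,0,0],[0,0.3,0,0],[0,0.2,0,0],[0,0,0,0],[0,0,0,0]]]'
python3 - <<'E'
from h import *
import cv2
cv2.imwrite(f"pics/scene6.png",snapshot("scene")[:,:,::-1])
im=cv2.imread("pics/scene6.png")[130:310,130:400]
cv2.imwrite("pics/scene6c.png",cv2.resize(im,None,fx=2.9,fy=2.9,interpolation=cv2.INTER_CUBIC))
E
```

```text
time: 13.0
tool_pos: [672.9, -297.6, 211.7]
tcp_rot: [-179.0, -1.3, 81.6]
ft_force: [-0.1, -0.5, 0.3]
finger_gap: 0.0
```

View pics/scene6c.png

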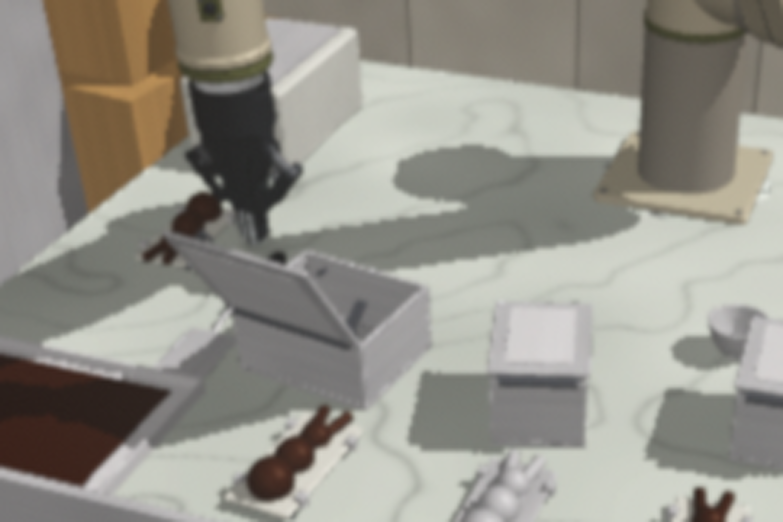

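The lid now leans back on its stop. I'll move the hand back and up.

```bash
python3 -m pendant '[[[0,-0.4,0,0],[0,-0.6,-0.2,0],[0,-0.8,-0.4,0],[0,-1,-0.5,0],[0,-1,-0.5,0],[0,-1,-0.5,0],[0,-1,-0.5,0],[0,-1,-0.5,0],[0,-0.5,0,0],[0,0,0,0]]]'
python3 -m pendant '[[[0,-0.8,0,0],[0,-0.8,0,0],[0,-0.8,0,0],[0,-0.8,0,0],[0,-0.8,0,0],[0,-0.4,0,0],[0,0,0,0],[0,0,0,0],[0,0,0,0],[0,0,0,0]]]'
python3 - <<'E'
from h import *
import cv2
for n in("scene","top"):
    cv2.imwrite(f"pics/{n}7.png",snapshot(n)[:,:,::-1])
a=cv2.imread("pics/scene7.png")[160:340,130:400]
b=cv2.imread("pics/top7.png")[140:320,200:470]
cv2.imwrite("pics/c7.png",cv2.resize(np.vstack([a,b]),None,fx=1.65,fy=1.65,interpolation=cv2.INTER_CUBIC))
E
```

```text
time: 13.88
tool_pos: [520.8, -276.4, 279.0]
tcp_rot: [-179.0, -1.3, 81.6]
ft_force: [-0.7, 1.0, -0.0]
finger_gap: -0.1
time: 14.72
tool_pos: [433.9, -263.6, 281.6]
tcp_rot: [-179.3, -1.2, 81.6]
ft_force: [0.0, -0.3, 0.5]
finger_gap: 0.1
```

View pics/c7.png

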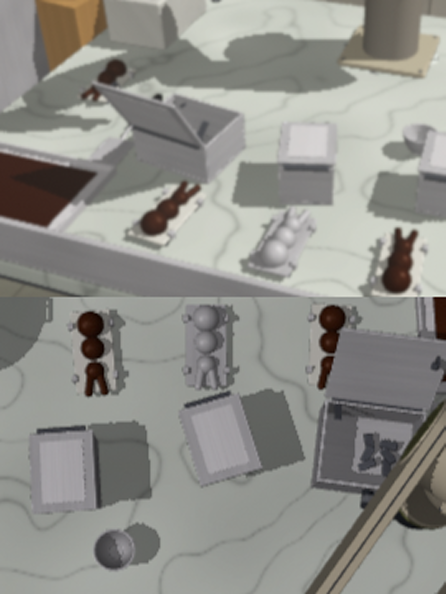

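View pics/scene7.png

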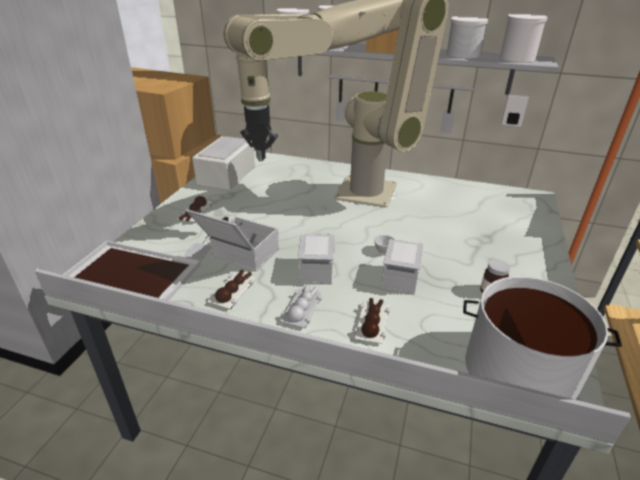

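The lid is wide open, the smaller lids are shut, and nothing else has visibly moved. The hand is clear at z = 282 mm, and the force reading is near zero.

```bash
python3 - <<'E'
from bench import *
print(hand_in(), sense()["time"])
E
```

```text
the job is handed in; nothing more can be done
the job is handed in; nothing more can be done
```

The mould-clip bin is open: its lid leans back on its stop on its own, and I handed the job in at about 15 s of the 48 s allowed. `hand_in` gives no verdict, so what follows is from my own checks.

- **Press:** I pressed the front of the lid down to its stop with the closed fingertips (about 21 N vertically) and let go. The picture showed the lid sprung ajar at about 0.6 rad with the fingers clear.
- **Push, first try:** The lid edge dragged on the finger by friction, with about 19 N back and 14.5 N up, so I backed off. The pictures showed no visible movement of the bin.
- **Push, second try:** I followed the edge's upward arc from lower down. Force readings between moves stayed at 2 N or less, and the lid went past upright and fell back on its stop.
- **Last checks:** The final pictures show the lid wide open and the two smaller lids shut. The bin and bystanders look to be where they were, apart from the knife, jar and side mould, which were partly hidden or not compared closely. The hand was clear above the counter, with the force reading near zero.

I judged the lid angle and that nothing had moved by eye from the pictures, and did not measure them.

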